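# Press a sample carrier down and slide it under the mixer's leaf spring

## Robot

A 6-joint arm with a two-finger parallel gripper is mounted at the origin on the work surface. World frame = base frame: x ahead of the robot, y to its left, z up, the work surface at z = 0. Lengths are in m, angles in rad, forces in N, time in s.
With the tool pointing down it reaches from about 0.3 to 0.75 m from the base axis. Payload 8.5 kg.
Tool frame: the origin (TCP) lies midway between the tips of the shut fingers; the grasp point (between the pads) lies grip_depth behind it (grip_depth is the distance from the TCP to the grasp point, in m); z points along the fingers, x is the direction in which the jaws open and shut, and the axes are right-handed (so a half turn about z gives the same grasp; the last joint's range is limited). The gripper opens to 88 mm and grips with 3 to 60 N. Pads are 18 mm wide; open, the fingers measure 123 mm over their backs; the gripper's body (75 mm by 187 mm) begins 45 mm behind the grasp point.
Start: joints at [1.123, 0.381, 1.297, -0, 1.464, -0.215], TCP at [0.127, 0.535, 0.239] pointing down, gripper open.
Joint ranges: [-3.11, 3.11], [-0.89, 2.33], [0.22, 2.48], [-1.42, 4.56], [0.17, 2.85], [-2.88, 2.88]. Speed limits (rad/s): [2.39, 2.39, 3.14, 3.14, 3.14, 3.14].

## Interface

Orientations are given as [roll, pitch, yaw] about the fixed x, y, z axes, in that order (R = Rz(yaw) Ry(pitch) Rx(roll)).
In Python, from station import * gives the robot as it stands.
- The arm moves only by the tool jog_arm, never from a script. Its argument "increments" is a list that holds one entry, the list of rows, each a list of 7 numbers: the gripper's target within -1 to 1 (fully open at 1, half-way at 0, shut at -1), then the shift along the tool's x, y, z in m, then the turn, a rotation vector about the tool's x, y, z in rad. A call has 1 to 12 rows; each row is the pose to reach, as a shift and turn from the pose commanded when the call began, along the tool's axes at that moment; what a row does not reach only later rows make up. A row lasts 1/8 s, in which the tool goes at most 62.5 mm and 10.7 degrees, less where a joint would pass 70% of its speed; a pose out of reach is approached as far as the arm can. A call with a gripper value outside its range is refused whole. The fingers move at their own pace and stop on an object; "grip_force" is the grip in N (left out, the last holds). Time passes only in rows, so rows that repeat a pose let the fingers close. It gives the time, the measured TCP pose, the force and the opening at its end, in the units of the state.
- get_state(): the state, without advancing time (a new reading comes with each control period).
- snapshot(name): name is "side" or "top" or "wrist"; returns a dict with "pixels" (420x560x3 uint8, blue, green, red), "camera_matrix" (3x3 intrinsics, pixels), "camera_from_world" (4x4, takes a point from world to camera coordinates); the wrist camera has in their place "hand_eye" (4x4, takes a point from camera to tool coordinates, whose origin is the TCP and whose axes are the tool frame's). Camera axes: x right, y down, z forward; pixel columns grow to the right and rows downward; lengths in m; the calibration is good to about 2 mm. A picture is of the moment at which its call begins: read the wrist's pose just before it. There is no depth.
- job_done(): hands the job in, once; it reports no verdict.
The state is a dict: "time_s": time; "qpos": joint angles; "joint_vel": joint speeds; "tau": joint torques, N m; "eef_pos": TCP position; "tool_rot": TCP orientation; "force": force on the tool from outside, world axes, zero at the start; "ft_torque": the same for the moment, N m; "gripper_width": opening from 0.0 (shut) to 1.0 (fully open).
Only numpy, scipy, OpenCV 4.12 (cv2) and the standard library are available. Lean on these libraries where they do the work, as an engineer would, in place of code of your own. Each camera call takes 0.05 s, during which the arm holds its last target. There are 200 camera calls.

## Task

The white sample carrier lies loose on the sprung bed of the plate mixer's clamping dock. With closed fingertips, press the carrier down hard against the bed and, keeping it pressed, slide it under the leaf spring until its front is fully home against the end stop, then let go so that it stays clamped. Do not pinch, lift or tip the carrier, and leave everything else on the bench where it stands.

Things in the scene. Friction and masses are not known exactly. Their poses are not given: they have to be found in the camera images.
- dock: Grey dock fixed to the bench, 300 x 124 mm (x by y), origin under its centre, on the bench. Its +x is the sliding direction. Aluminium side rails along x guide the carrier: inner gap 80 mm, top 30 mm above the bench. Between them is a flat sprung bed, x = -137 to 129 mm, 76 mm wide, top 24 mm up. A bridge over the track at x = 74 to 86 mm: underside 36, top 48 mm above the bench.
- carrier: White plastic carrier, loose, 130 x 76 x 14 mm, about 0.16 kg, origin under its centre, +x its front, along the dock's +x (within 3 degrees). It starts on the raised bed, front edge 15 to 40 mm short of the leaf's lip. Across its top stands a finger rib, x = -18 to -10 mm, 60 mm long, 10 mm above the top. Ahead of it: grey sealed wells. Behind it: the finger deck.
- press_spot (a point): Point on top of the carrier's flat finger deck (deck x = -65 to -18 mm, 14 mm above the underside, so 38 mm above the bench at the start), mid-width, 18 mm behind the rib's rear face. Fingertips can press down here and push forward against the rib.
- front_edge (a point): Middle of the carrier's top front edge (carrier x = 65, z = 14 mm).
- leaf_lip (a point): Middle of the upturned free edge of the steel leaf spring, hanging free: dock x = 68 mm, 34 mm above the bench, 4 mm too low for the carrier's top to pass with the bed up. The leaf is 44 mm wide; from the lip it slopes down to its lowest line at dock x = 84 mm, 27 mm above the bench, then rises to its hinge at the end stop.
- stop_face (a point): Middle of the end stop's face, dock x = 130 mm, 31 mm above the bench; the stop is 46 mm tall, with leaf screws up to 51 mm. The carrier is home when its front face meets this face, 62 mm past the lip.
- bed (a joint): How far the sprung bed is pressed down, m: 0 up, 0.009 bottomed on a hard stop. Its spring pushes up with 7 N at the top plus 1.2 N per mm (about 14 N of fingertip force at 8 mm, after the weights). The carrier clears the lip from about 0.005 on. The bed is slippery (friction about 0.3). With the carrier home and released it stays about 0.004 down, held by the leaf.
- leaf (a joint): How far the leaf spring is lifted, rad: 0 hanging free, 0.165 fully lifted (its lowest line then about 34 mm above the bench). It presses on the carrier with 2 to 4 N while sliding.
- marker: Bystander: lying marker pen, 125 mm long, 15 mm thick, beside the dock. Origin under its middle.
- jar: Bystander: small glass jar, 40 mm wide, 45 mm tall, beside the dock. Origin under its centre.
- tube: Bystander: clear sample tube standing on a 30 mm foot, 52 mm tall, beside the dock. Origin under its centre.
- tube_rack: Bystander: blue tube rack, 70 x 200 x 40 mm, at the far side of the bench. Origin under its centre.
- wash_bottle: Bystander: white wash bottle, 70 mm wide, 150 mm tall, left of the dock. Origin under its centre.
- tip_box: Bystander: orange tip box, 120 x 85 x 60 mm, right of the dock. Origin under its centre.
Not all that is in view belongs to the job. There is more than one size of the carrier; the one meant has the size given above.

How it is judged:
On the way, in this order (a step that is already met when the one before it is completed fails the run):
1. the fingertips press the carrier and bed down before the leaf (x of front_edge in the frame of dock below 0.068 m and value of joint bed above 0.0045 m and contact force between the fingers and carrier above 4 N), for 0.1 s.
2. still pressed by the fingers, the carrier's front passes under the leaf (x of front_edge in the frame of dock above 0.074 m and value of joint leaf above 0.02 rad and value of joint bed above 0.003 m and contact force between the fingers and carrier above 4 N), for 0.1 s.
At the end, for the whole second after the job is handed in: The carrier's front is within 3 mm of the end stop, it lies flat (within 0.05 rad) and at rest under the lifted leaf spring (leaf above 0.05 rad), and the bed, no longer pressed by hand, stays 2 to 8 mm down (x of front_edge in the frame of dock above 0.127 m and value of joint leaf above 0.05 rad and value of joint bed between 0.002 and 0.008 m and angle between carrier's own z axis and vertical below 0.05 rad and linear speed of carrier below 0.02 m/s); the robot touches nothing.
It fails at once if the carrier is lifted more than 6 mm off the raised bed (z of carrier in the frame of dock above 0.03 m).
It fails at once if the carrier is tipped (angle between carrier's own z axis and vertical above 0.2 rad).
It fails at once if a bystander is moved more than 20 mm (distance of any of marker, jar, tube, tube_rack, wash_bottle, tip_box from where it was at the start of the episode above 0.02 m).
It also fails if it takes over 38 s, if anything falls off the work surface, if the arm or the gripper's body presses on something with over 40 N, if the wrist force passes 120 N, or if a joint passes its speed limit or range.

## Working session

There is one attempt and no reset: what is moved stays moved. The work goes in short steps, Python scripts to look and compute and a tool call to move; the robot and the scene stay as the last step left them, time stands still between calls to the robot, and variables do not carry over. Pictures are saved under pics/ and viewed, on a budget of 10 in all, crops included, one or two more only if the job needs it, and the job is handed in when it is done.

Besides the shell and the picture viewer there is one more tool, called after "Emit:" by a JSON object that holds its "method" and its "body", one argument or row to a line. jog_arm: Moves the arm, as the interface text tells. Its arguments: {"type":"object","properties":{"increments":{"type":"array"},"grip_force":{"type":"number"}},"required":["increments"]}

```bash
mkdir -p pics; cat > h.py <<'E'
from station import *
import numpy as np, cv2
from scipy.spatial.transform import Rotation as R
def ray(s,u,v,z):
    "world point at height z seen at pixel"
    K=s["camera_matrix"];T=np.array(s["camera_from_world"])
    d=T[:3,:3].T@np.linalg.inv(K)@[u,v,1];c=-T[:3,:3].T@T[:3,3]
    return c+d*(z-c[2])/d[2]
def proj(s,p):
    T=np.array(s["camera_from_world"]);q=np.array(s["camera_matrix"])@(T[:3,:3]@np.array(p)+T[:3,3]);return q[:2]/q[2]
E
python3 - <<'E'
from h import *
st=get_state();print({k:np.round(st[k],3) for k in st})
for n in("top","side"):
    s=snapshot(n);cv2.imwrite(f"pics/{n}0.png",s["pixels"]);np.save(f"pics/{n}0.npy",s,allow_pickle=True)
E
```

```text
{'time_s': np.float64(0.0), 'qpos': array([ 1.123,  0.381,  1.298, -0.   ,  1.464, -0.215]), 'joint_vel': array([-0.002, -0.   ,  0.   , -0.   , -0.001, -0.   ]), 'tau': array([ 0.0000e+00, -4.3794e+01, -2.2455e+01,  7.1000e-02,  3.5000e-02,
       -0.0000e+00]), 'eef_pos': array([0.127, 0.535, 0.238]), 'tool_rot': array([-3.141e+00,  1.000e-03,  1.338e+00]), 'force': array([-0.219,  0.004,  0.324]), 'ft_torque': array([-0.023, -0.061,  0.031]), 'gripper_width': np.float64(1.0)}
```

View pics/top0.png

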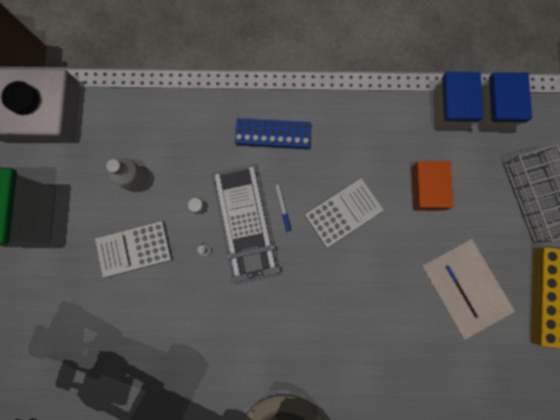

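View pics/side0.png

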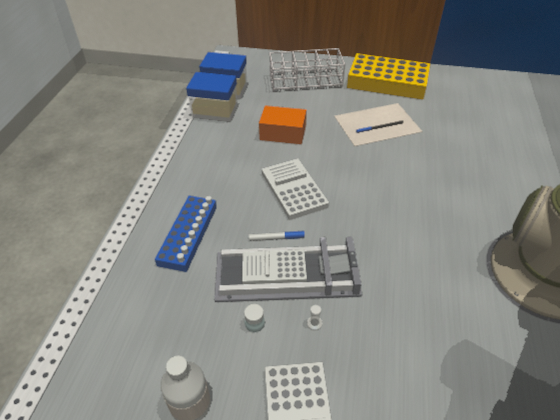

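Top view: dock centred near (247,224), its bridge and stop end (+x) at the bottom (255,272), toward the robot. Candidates for the carrier are the one in the dock (243,212), a larger one at (133,249), and another at (345,212). By the description it is the one in the dock. I'll check this in one close crop.

```bash
python3 - <<'E'
from h import *
s=np.load("pics/top0.npy",allow_pickle=True).item()
c=s["pixels"][155:290,190:310];c=cv2.convertScaleAbs(c,alpha=1.6)
c=cv2.resize(c,None,fx=4.4,fy=4.4,interpolation=cv2.INTER_CUBIC);cv2.imwrite("pics/crop1.png",c);print(c.shape)
for u,v in((133,249),(345,212),(243,212)):print(ray(s,u,v,.03))
E
```

```text
(594, 528, 3)
[0.46426805 0.39073432 0.03      ]
[ 0.5683859  -0.15037845  0.03      ]
[0.56415498 0.11258736 0.03      ]
```

View pics/crop1.png

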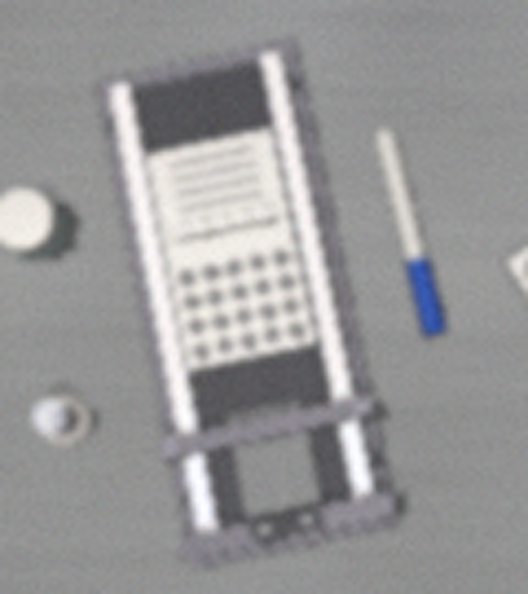

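The crop shows the carrier between the rails. Its rear edge runs (150,153)-(268,130), its front edge (190,368)-(312,345), and the rib is near (180,240)-(278,218), with deck lines behind it and wells ahead.

```bash
python3 - <<'E'
from h import *
s=np.load("pics/top0.npy",allow_pickle=True).item()
f=lambda u,v,z:ray(s,190+(u+.5)/4.4-.5,155+(v+.5)/4.4-.5,z)
RL,RR,FL,FR=[f(*p,.038) for p in((150,153),(268,130),(190,368),(312,345))]
print("len",np.linalg.norm(FL-RL),np.linalg.norm(FR-RR),"wid",np.linalg.norm(RR-RL),np.linalg.norm(FR-FL))
a=(FL+FR-RL-RR);print("carrier yaw",np.arctan2(a[1],a[0]),"centre",(FL+FR+RL+RR)/4)
rl,rr,fl,fr=[f(*p,.03) for p in((120,85),(272,54),(206,530),(364,497))]
a=(fl+fr-rl-rr);yaw=np.arctan2(a[1],a[0]);print("rails yaw",yaw,"mid",(rl+rr+fl+fr)/4,"len",np.linalg.norm(a)/2,"gap",np.linalg.norm(rl-rr),np.linalg.norm(fl-fr))
cs=[f(*p,.006) for p in((97,92),(295,40),(195,560),(405,515))];m=sum(cs)/4;print("base",m,[np.linalg.norm(cs[i]-cs[j]) for i,j in((0,1),(2,3),(0,2),(1,3))])
br=(f(170,447,.048)+f(380,410,.048))/2;print("bridge",br)
d=np.array([np.cos(yaw),np.sin(yaw)])
for n,p in(("br",br),("front",(FL+FR)/2),("rib",f(229,229,.048)),("rear",(RL+RR)/2)):print(n,(p-m)[:2]@d, p)
print("jar",ray(s,196,205,.045),"tube",ray(s,203,249,.05))
E
```

```text
len 0.12890594891351495 0.12953441347919395 wid 0.0705226799352013 0.07157151657098673
carrier yaw -2.9197053657328254 centre [0.56561886 0.1147697  0.038     ]
rails yaw -2.915009434894866 mid [0.54354037 0.10909739 0.03      ] len 0.2673491626321433 gap 0.09222696868878229 0.09256437795375466
base [0.5406136  0.10693936 0.006     ] [np.float64(0.12444042339457764), np.float64(0.12569902196452337), np.float64(0.28772161063974583), np.float64(0.2943614096159855)]
bridge [0.46103656 0.08470258 0.048     ]
br 0.08253851032540992 [0.46103656 0.08470258 0.048     ]
front 0.038483660110725605 [0.50259327 0.100551   0.038     ]
rib -0.035529257181188184 [0.57532367 0.11453516 0.048     ]
rear -0.09073404993386765 [0.62864445 0.12898839 0.038     ]
jar [0.57819636 0.23168637 0.045     ] tube [0.4663376  0.20776368 0.05      ]
```

Lengths (129 vs 130) and widths match, the front edge is about 30 mm short of the lip, and dock yaw is about -2.915. I'll move above the deck with the jaws across the dock and shut.

Emit:
{"method": "jog_arm", "body": {
  "increments": [
    [[-1, -0.293, 0.553, 0.04, 0, 0, -0.459], [-1, -0.293, 0.553, 0.04, 0, 0, -0.459], [-1, -0.293, 0.553, 0.04, 0, 0, -0.459], [-1, -0.293, 0.553, 0.04, 0, 0, -0.459], [-1, -0.293, 0.553, 0.04, 0, 0, -0.459], [-1, -0.293, 0.553, 0.04, 0, 0, -0.459], [-1, -0.293, 0.553, 0.04, 0, 0, -0.459], [-1, -0.293, 0.553, 0.04, 0, 0, -0.459], [-1, -0.293, 0.553, 0.04, 0, 0, -0.459], [-1, -0.293, 0.553, 0.118, 0, 0, -0.459], [-1, -0.293, 0.553, 0.118, 0, 0, -0.459], [-1, -0.293, 0.553, 0.118, 0, 0, -0.459]]
  ]
}}

```text
time_s: 1.6
eef_pos: [0.5971, 0.1208, 0.1173]
tool_rot: [-3.135, -0.001, 1.794]
force: [-0.5, 0.5, 0.4]
gripper_width: 0.005
```

```bash
python3 - <<'E'
from h import *
st=get_state();w=snapshot("wrist");s=snapshot("side")
print(st["eef_pos"],st["tool_rot"])
E=np.array(w["hand_eye"]);Rt=R.from_euler("xyz",st["tool_rot"]).as_matrix()
T=np.eye(4);T[:3,:3]=Rt;T[:3,3]=st["eef_pos"];w["camera_from_world"]=np.linalg.inv(T@E)
np.save("pics/w1.npy",w,allow_pickle=True)
im=w["pixels"].copy()
d=np.array([np.cos(-2.915),np.sin(-2.915)]);n=np.array([-d[1],d[0]]);c=np.array([.5656,.1148])
for x,y,z in((65,38,38),(65,-38,38),(-65,38,38),(-65,-38,38),(-18,30,48),(-18,-30,48),(-36,0,38)):
    q=c+x/1e3*d+y/1e3*n;p=proj(w,[*q,z/1e3]);print(x,y,p.round());cv2.circle(im,tuple(int(t) for t in p),3,(0,0,255),1)
cv2.imwrite("pics/w1.png",im)
E
```

```text
[0.59710924 0.12078131 0.11730348] [-3.13548985e+00 -1.21061594e-03  1.79431647e+00]
65 38 [211.  66.]
65 -38 [342.  66.]
-65 38 [223. 268.]
-65 -38 [332. 267.]
-18 30 [230. 208.]
-18 -30 [325. 207.]
-36 0 [277. 228.]
```

View pics/w1.png

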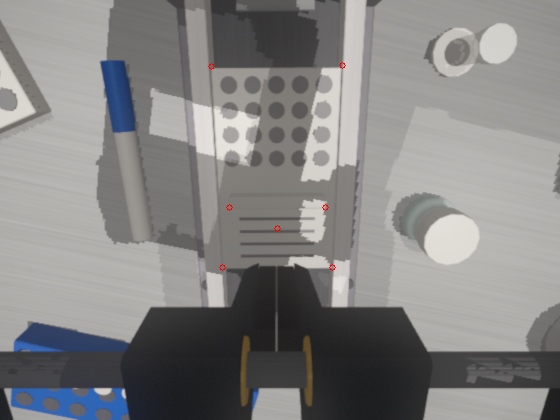

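The wrist view confirms it. The predicted carrier corners (211,66), (342,66), (223,268), (332,267) sit on the white outline and the press spot (277,228) lies on the deck. Now descending to just above the deck.

Emit:
{"method": "jog_arm", "body": {
  "increments": [
    [[-1, 0, 0, 0.04, 0, 0, 0], [-1, 0, 0, 0.065, 0, 0, 0], [-1, 0, 0, 0.074, 0, 0, 0], [-1, 0, 0, 0.074, 0, 0, 0], [-1, 0, 0, 0.074, 0, 0, 0]]
  ]
}}

```text
time_s: 2.33
eef_pos: [0.5979, 0.1228, 0.0483]
tool_rot: [3.139, 0.001, 1.797]
force: [-0.2, -0.0, 0.3]
gripper_width: 0.004
```

Emit:
{"method": "jog_arm", "body": {
  "increments": [
    [[-1, 0, 0, 0.003, 0, 0, 0], [-1, 0, 0, 0.005, 0, 0, 0], [-1, 0, 0, 0.007, 0, 0, 0], [-1, 0, 0, 0.008, 0, 0, 0], [-1, 0, 0, 0.008, 0, 0, 0], [-1, 0, 0, 0.008, 0, 0, 0]]
  ]
}}

```text
time_s: 3.08
eef_pos: [0.5974, 0.1225, 0.0388]
tool_rot: [3.141, 0.0, 1.797]
force: [-1.0, 0.7, -0.5]
gripper_width: 0.004
```

Emit:
{"method": "jog_arm", "body": {
  "increments": [
    [[-1, 0, 0, 0.002, 0, 0, 0], [-1, 0, 0, 0.004, 0, 0, 0], [-1, 0, 0, 0.005, 0, 0, 0], [-1, 0, 0, 0.005, 0, 0, 0], [-1, 0, 0, 0.005, 0, 0, 0], [-1, 0, 0, 0.005, 0, 0, 0]]
  ]
}}

```text
time_s: 3.82
eef_pos: [0.5975, 0.1225, 0.0346]
tool_rot: [3.141, 0.0, 1.797]
force: [-2.1, -0.5, 7.9]
gripper_width: 0.004
```

Emit:
{"method": "jog_arm", "body": {
  "increments": [
    [[-1, 0, 0, 0.002, 0, 0, 0], [-1, 0, 0, 0.004, 0, 0, 0], [-1, 0, 0, 0.005, 0, 0, 0], [-1, 0, 0, 0.005, 0, 0, 0], [-1, 0, 0, 0.005, 0, 0, 0], [-1, 0, 0, 0.005, 0, 0, 0]]
  ]
}}

```text
time_s: 4.58
eef_pos: [0.5975, 0.1225, 0.0303]
tool_rot: [3.14, 0.0, 1.797]
force: [-4.1, -0.3, 14.0]
gripper_width: 0.005
```

14.0 N puts the bed about 8 mm down, and z = 0.0303 agrees. Step 1's press is held before the leaf, so now I start sliding (-tool y).

Emit:
{"method": "jog_arm", "body": {
  "increments": [
    [[-1, 0, -0.003, 0, 0, 0, 0], [-1, 0, -0.007, 0, 0, 0, 0], [-1, 0, -0.011, 0, 0, 0, 0], [-1, 0, -0.015, 0, 0, 0, 0], [-1, 0, -0.019, 0, 0, 0, 0], [-1, 0, -0.022, 0, 0, 0, 0], [-1, 0, -0.022, 0, 0, 0, 0], [-1, 0, -0.022, 0, 0, 0, 0]]
  ]
}}

```text
time_s: 5.58
eef_pos: [0.5795, 0.1176, 0.0313]
tool_rot: [3.131, 0.002, 1.797]
force: [7.1, 0.7, 12.8]
gripper_width: 0.003
```

```bash
python3 - <<'E'
from h import *
s=snapshot("side");w=snapshot("wrist")
a=cv2.resize(s["pixels"][215:320,190:390],(800,420),interpolation=cv2.INTER_CUBIC)
b=w["pixels"][0:300,150:420];b=cv2.resize(b,(270,300))
o=np.zeros((600,800,3),np.uint8);o[:300,:571]=cv2.resize(a,(571,300));o[300:,:270]=b;cv2.imwrite("pics/m2.png",o)
E
```

```text
(no output)
```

View pics/m2.png

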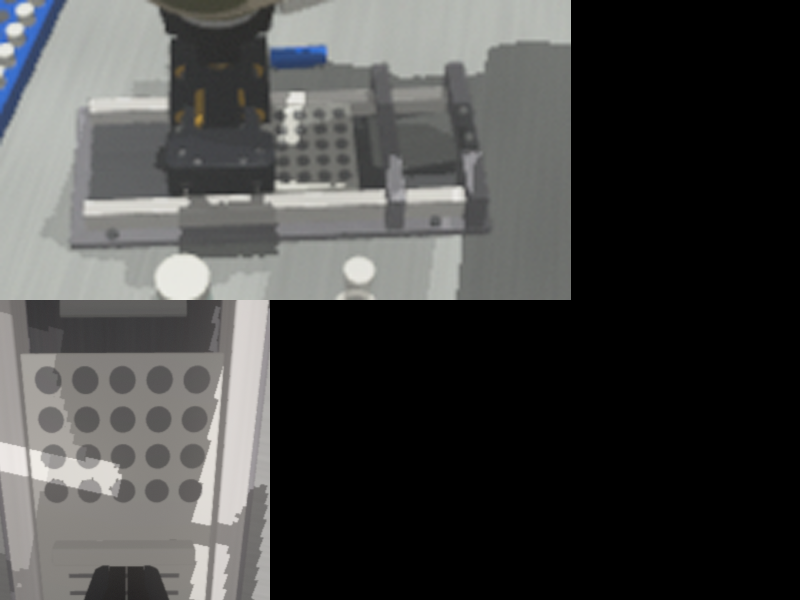

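The carrier is sliding with the fingers and sits flat. Its front edge is at wrist row ~53 and the rib is just ahead of the tips. I'll continue under the leaf with a touch more press.

Emit:
{"method": "jog_arm", "body": {
  "increments": [
    [[-1, 0, -0.004, 0.001, 0, 0, 0], [-1, 0, -0.008, 0.001, 0, 0, 0], [-1, 0, -0.012, 0.001, 0, 0, 0], [-1, 0, -0.016, 0.001, 0, 0, 0], [-1, 0, -0.02, 0.001, 0, 0, 0], [-1, 0, -0.024, 0.001, 0, 0, 0], [-1, 0, -0.028, 0.001, 0, 0, 0], [-1, 0, -0.032, 0.001, 0, 0, 0], [-1, 0, -0.036, 0.001, 0, 0, 0], [-1, 0, -0.04, 0.001, 0, 0, 0], [-1, 0, -0.04, 0.001, 0, 0, 0]]
  ]
}}

```text
time_s: 7.05
eef_pos: [0.5412, 0.1085, 0.0302]
tool_rot: [3.13, 0.002, 1.797]
force: [9.0, 1.8, 9.8]
gripper_width: 0.003
```

```bash
python3 - <<'E'
from h import *
st=get_state();w=snapshot("wrist")
T=np.eye(4);T[:3,:3]=R.from_euler("xyz",st["tool_rot"]).as_matrix();T[:3,3]=st["eef_pos"]
w["camera_from_world"]=np.linalg.inv(T@np.array(w["hand_eye"]))
d=np.array([np.cos(-2.915),np.sin(-2.915)]);m=np.array([.5425,.1085])
print("tip dock x",(st["eef_pos"][:2]-m)@d,"y",(st["eef_pos"][:2]-m)@[-d[1],d[0]],st["force"])
im=w["pixels"].copy()
n=np.array([-d[1],d[0]])
for x in(29,34,39,44,49,54,59): # expected rib rear-top edge positions, z=.040
    p=proj(w,[*(m+(x-60)/1e3*d+.03*n),.041]).astype(int);cv2.line(im,tuple(p),tuple(p+[8,0]),(0,0,255),1);print(x-60,p)
cv2.imwrite("pics/w3.png",im)
E
```

```text
tip dock x 0.0012843006794935536 y -0.00034154863276368135 [9.04162292 1.83142797 9.78816103]
-31 [209 357]
-26 [208 348]
-21 [208 339]
-16 [207 329]
-11 [206 320]
-6 [206 310]
-1 [205 301]
```

View pics/w3.png

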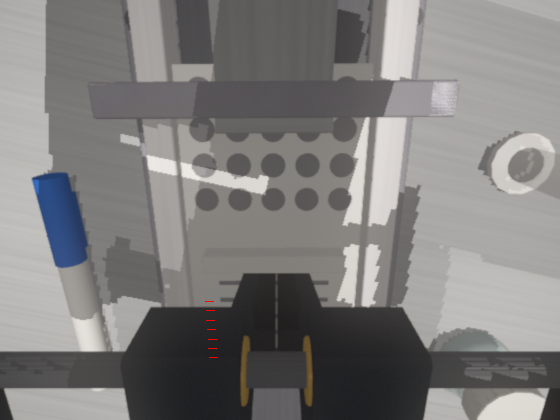

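The front edge (row 64) is now past the bridge, under the leaf. I'll work out its dock x.

```bash
python3 - <<'E'
from h import *
st=get_state();w=snapshot("wrist")
T=np.eye(4);T[:3,:3]=R.from_euler("xyz",st["tool_rot"]).as_matrix();T[:3,3]=st["eef_pos"]
w["camera_from_world"]=np.linalg.inv(T@np.array(w["hand_eye"]))
d=np.array([np.cos(-2.915),np.sin(-2.915)]);m=np.array([.5425,.1085])
for n,u,v,z in(("front",272,64,.0305),("bridge far",272,82,.048),("bridge near",272,118,.048),("rib rear top",272,256,.0405)):
    print(n,(ray(w,u,v,z)[:2]-m)@d)
print(st["force"],st["eef_pos"])
E
```

```text
front 0.0943606704004544
bridge far 0.08805649485199213
bridge near 0.0764699064985145
rib rear top 0.020335561905832272
[ 8.64593634  1.69287341 11.07352245] [0.54117169 0.10856799 0.03013965]
```

Emit:
{"method": "jog_arm", "body": {
  "increments": [
    [[-1, 0, -0.004, 0.001, 0, 0, 0], [-1, 0, -0.008, 0.001, 0, 0, 0], [-1, 0, -0.012, 0.001, 0, 0, 0], [-1, 0, -0.016, 0.001, 0, 0, 0], [-1, 0, -0.02, 0.001, 0, 0, 0], [-1, 0, -0.024, 0.001, 0, 0, 0], [-1, 0, -0.028, 0.001, 0, 0, 0], [-1, 0, -0.031, 0.001, 0, 0, 0], [-1, 0, -0.034, 0.001, 0, 0, 0], [-1, 0, -0.034, 0.001, 0, 0, 0]]
  ]
}}

```text
time_s: 8.4
eef_pos: [0.5088, 0.1009, 0.0294]
tool_rot: [3.128, 0.003, 1.797]
force: [10.0, 2.6, 14.3]
gripper_width: 0.002
```

Emit:
{"method": "jog_arm", "body": {
  "increments": [
    [[-1, 0, -0.002, 0, 0, 0, 0], [-1, 0, -0.003, 0, 0, 0, 0], [-1, 0, -0.004, 0, 0, 0, 0], [-1, 0, -0.004, 0, 0, 0, 0]]
  ]
}}

```text
time_s: 8.9
eef_pos: [0.5052, 0.1, 0.0294]
tool_rot: [3.128, 0.003, 1.796]
force: [11.4, 1.9, 13.1]
gripper_width: 0.009
```

Emit:
{"method": "jog_arm", "body": {
  "increments": [
    [[-1, 0, -0.002, 0, 0, 0, 0], [-1, 0, -0.003, 0, 0, 0, 0], [-1, 0, -0.004, 0, 0, 0, 0], [-1, 0, -0.004, 0, 0, 0, 0]]
  ]
}}

```text
time_s: 9.4
eef_pos: [0.5042, 0.0999, 0.0296]
tool_rot: [3.121, 0.003, 1.796]
force: [22.6, 8.7, 4.7]
gripper_width: 0.001
```

Emit:
{"method": "jog_arm", "body": {
  "increments": [
    [[-1, 0, -0.002, 0, 0, 0, 0], [-1, 0, -0.003, 0, 0, 0, 0], [-1, 0, -0.004, 0, 0, 0, 0], [-1, 0, -0.004, 0, 0, 0, 0]]
  ]
}}

```text
time_s: 9.9
eef_pos: [0.504, 0.0997, 0.0305]
tool_rot: [3.111, 0.004, 1.795]
force: [34.9, 18.1, 0.5]
gripper_width: 0.009
```

The force rose to 39 N with no further travel, so the carrier is home on the stop. I'll ease off the push, then lift straight up.

Emit:
{"method": "jog_arm", "body": {
  "increments": [
    [[-1, 0, 0.004, 0, 0, 0, 0], [-1, 0, 0.006, 0, 0, 0, 0], [-1, 0, 0.006, -0.003, 0, 0, 0], [-1, 0, 0.007, -0.006, 0, 0, 0], [-1, 0, 0.008, -0.01, 0, 0, 0], [-1, 0, 0.01, -0.015, 0, 0, 0], [-1, 0, 0.012, -0.025, 0, 0, 0], [-1, 0, 0.014, -0.04, 0, 0, 0], [-1, 0, 0.014, -0.06, 0, 0, 0], [-1, 0, 0.014, -0.08, 0, 0, 0], [-1, 0, 0.014, -0.08, 0, 0, 0]]
  ]
}}

```text
time_s: 11.28
eef_pos: [0.5061, 0.1014, 0.1079]
tool_rot: [3.139, 0.001, 1.797]
force: [0.2, -0.4, -0.2]
gripper_width: 0.006
```

```bash
python3 - <<'E'
from h import *
st=get_state();w=snapshot("wrist");s=snapshot("side")
print(st["eef_pos"],st["force"])
T=np.eye(4);T[:3,:3]=R.from_euler("xyz",st["tool_rot"]).as_matrix();T[:3,3]=st["eef_pos"]
w["camera_from_world"]=np.linalg.inv(T@np.array(w["hand_eye"]));np.save("pics/w4.npy",w,allow_pickle=True)
o=np.zeros((600,800,3),np.uint8)
o[:,:450]=cv2.resize(w["pixels"][0:300,160:385],(450,600),interpolation=cv2.INTER_CUBIC)
o[:230,450:]=cv2.resize(s["pixels"][215:320,215:375],(350,230),interpolation=cv2.INTER_CUBIC);cv2.imwrite("pics/w4.png",o)
E
```

```text
[0.50612921 0.10141453 0.10792596] [ 0.20838524 -0.35398157 -0.22698154]
```

View pics/w4.png

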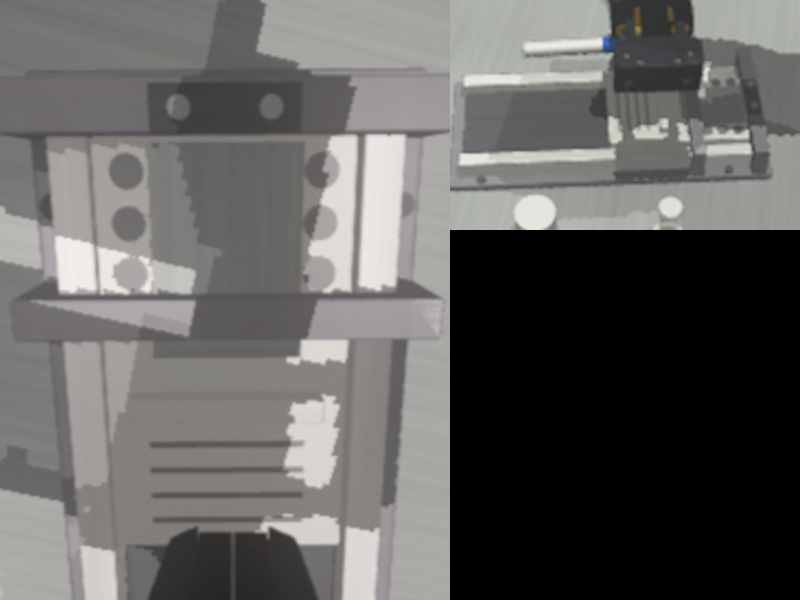

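The carrier's front reaches the stop face (rows 135-140 of the composite) with no dark gap, and the leaf lies on the wells. The carrier's rear edge is at composite row 545. A numeric check follows.

```bash
python3 - <<'E'
from h import *
w=np.load("pics/w4.npy",allow_pickle=True).item()
d=np.array([np.cos(-2.915),np.sin(-2.915)]);m=np.array([.5425,.1085])
for n,v,z in(("rear edge",545,.034),("bridge near top",339,.048),("bridge near low",298,.048),("stop top edge",135,.046),("front line",137,.034)):
    print(n,v,(ray(w,276,v/2,z)[:2]-m)@d)
E
```

```text
rear edge 545 0.0021816792256919497
bridge near top 339 0.07678905596879461
bridge near low 298 0.08862903032918687
stop top edge 135 0.13175123900453606
front line 137 0.13176779224820584
```

With the 2.2 mm dock offset taken from the bridge and stop, the rear edge is at dock x = 0.000, so the front is at 0.130: home. The robot is clear, so I'm handing in.

```bash
python3 -c "
from h import *
print(job_done(),get_state()['time_s'])"
```

```text
the job is handed in; nothing more can be done
the job is handed in; nothing more can be done
```

The carrier is clamped home under the leaf spring, and I handed the job in at about 11.4 s of the 38 s; no verdict is reported.

- **Press:** with the fingers shut, I pressed the carrier down until the force read 14.0 N at tip height 30.3 mm. That puts the bed about 8 mm down, before the leaf.
- **Slide:** I pushed it along the dock under the leaf. At the mid-slide check the tips were still pressing with 10–11 N. At the stop the horizontal force rose to about 39 N with no further travel. I eased the push and lifted straight up to about 108 mm.
- **Position check:** the last wrist picture showed no gap at the stop. The carrier's rear edge measured 2.2 mm in dock x. The bridge and stop read 2 to 3 mm high in the same frame, so corrected it is about 0, which puts the front at about 130 mm (uncertainty about 2 mm).
- **Release check:** the tool force after release was near zero. The carrier looked flat, and the marker, jar and tube looked undisturbed in the pictures. I did not compare every bystander with its starting place.
- **Weaker points:** during the final push the vertical force dropped from about 13 N to 0.5 N while the horizontal force rose, though the tip height changed by only about 1 mm. The final bed and leaf values were not measured directly; that they hold is inferred from the picture.

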